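Fit the slotted coupling sleeve on a guarded drive spindle

TASK

Free the guard of the bench drive unit by sliding its lock bolt back, swing the guard fully clear of the drive spindle, then fit the tall slotted coupling sleeve on the spindle, slots down. The spindle's cross pin has to enter the sleeve's slots, so rest the sleeve on it, turn it by feel until it drops, seat it fully home on the flange without forcing it, and let go; leave the short plain sleeve where it is.

Things in the scene. Friction and masses are not known exactly. Their poses are not given: they have to be found in the camera images.
- drive_unit: white bench drive unit, fixed, 160 x 200 x 55 mm. Origin: centre of its underside on the worktop; x points away from its front panel (dial and rocker), y to its left, z up. Flat deck at z = 55 mm; the upright steel spindle stands at x = y = 0. Directions x, y in the other entries are this unit's own axes.
- seat (a point): centre of the top of the spindle's flange (52 mm diameter, 59 mm above the worktop), where the sleeve's lower end must rest. The spindle, 18 mm diameter, tapered tip, rises 30 mm from here. A level cross pin, 5 mm diameter, 36 mm long, goes through it, its top 9.5 mm above this point. The spindle is braked; the pin's direction differs every time and is not given.
- lock_bolt (a joint): steel lock bolt sliding on the deck, metres: 0 = locked (its nose stands on the +x side of the guard's free end and stops it), 0.036 = fully back, reached by sliding toward the unit's -y. The guard is free beyond 0.030. Friction about 1.5 N, no spring; it starts within 5 mm of locked.
- bolt_knob (a point): middle of the bolt's upright black knob, 14 mm diameter, 26 mm tall (67 to 93 mm above the worktop); the bolt's bar, 25 mm wide along y, lies directly below. Locked, it is at x = 52, y = -37.5 mm of the unit. The bolt's nose stands 33 mm from the knob toward -x and reaches 100 mm above the worktop.
- swing_guard (a joint): aluminium guard, a level plate 5 mm thick (93 to 98 mm above the worktop) turning about a vertical post, rad: 0 = closed over the spindle, pointing to the unit's -y; its free end swings toward +x (counter-clockwise from above) to a stop at 1.65. Fully clear means beyond 1.3. Friction about 0.06 N m, no spring.
- guard_pivot (a point): axis of the guard's post, at the height of its plate, 65 mm from the spindle on the unit's +y side; the post's screw reaches 102 mm above the worktop.
- guard_knob (a point): middle of the guard's upright black knob, 16 mm diameter, 28 mm tall (from 98 to 126 mm above the worktop), 107 mm from the guard's pivot axis; the plate ends 13 mm beyond the knob.
- sleeve_mid (a point): centre of the coupling sleeve, a loose upright steel tube, 40 mm outside diameter, 100 mm tall, bore 21 mm right through, about 0.25 kg; z along its axis to the plain end. Its lower end has 4 slots, 8 mm wide, 14 mm deep, along its own +x, +y, -x, -y. Hold it by its upper 40 mm, so the fingers clear the guard's post. With the pin not in the slots it stops 9.5 mm high.
- plain_mid (a point): the other loose steel tube, a plain spacer without slots, 40 mm outside diameter, 60 mm tall, bore 15 mm; this point is its centre. Leave it alone. The two tubes may change places. Beyond them and right of the drive unit stands a fixed pipette stand, 280 mm tall, near face at x = 0.50, y from -0.05 to -0.30 m in the robot's frame: carry the sleeve round its front.
Mind the look-alikes: they are no part of the job. Leave any purple look-alike of the part that bears sleeve_mid alone.

How it is judged:
By the outcome, as a careful person would: the job done as asked, in the order asked, and still so for the second after the job is handed in, with the robot touching nothing.
It also fails if it takes over 69 s, if anything falls off the work surface, if the arm or the gripper's body presses on something with over 40 N, if the wrist force passes 120 N, or if a joint passes its speed limit or range.

ROBOT

A 6-joint arm with a two-finger parallel gripper is mounted at the origin on the work surface; the furniture and walls round the work are solid. World frame = base frame: x ahead of the robot, y to its left, z up, the work surface at z = 0. Lengths are in m, angles in degrees, forces in N, time in s.
With the tool pointing down it reaches from about 0.325 to 0.85 m from the base axis. Payload 15.5 kg.
Tool frame: the origin (TCP) lies at the very end of the fingers, on their centre line; the grasp point (between the pads) lies 19 mm behind it; y points along the fingers, z is the direction in which the jaws open and shut, and the axes are right-handed (so a half turn about y gives the same grasp; the last joint's range is limited). The gripper opens to 91 mm and grips with 3 to 60 N. Pads are 32 mm wide; open, the fingers measure 118 mm over their backs; the gripper's body (76 mm by 178 mm) begins 60 mm behind the grasp point.
Start: joints at [-81.274, 28.281, 77.091, -0, 74.628, -5.472], TCP at [0.153, -0.606, 0.214] pointing down, gripper open.
Joint ranges: [-166.48, 166.48], [-47.26, 123.95], [12.59, 153.08], [-70.14, 250.14], [6.76, 159.57], [-176.63, 176.63]. Speed limits (degrees/s): [108.29, 108.29, 147.25, 172.46, 172.46, 172.46].

INTERFACE

Orientations are given as a 3x3 rotation matrix whose columns are the frame's x, y, z axes.
In Python, from plant import manip, get_image gives the robot as it stands.
- The arm moves only by the tool carry_out, never from a script. Its argument "commands" is text: rows parted by semicolons, each of 5 numbers parted by spaces: the finger opening in mm, from 0 to 91.2, then the shift along the tool's x, y, z in mm, then the turn about the tool's y in degrees. In form: fingers dx dy dz yaw; .... A call has 1 to 20 rows; each row is the pose to reach, as a shift and turn from the pose commanded when the call began, along the tool's axes at that moment; what a row does not reach only later rows make up. A row lasts 1/10 s, in which the tool goes at most 50 mm and 8.59 degrees, less where a joint would pass 70% of its speed; a pose out of reach is approached as far as the arm can. A call with a gripper value outside its range is refused whole. The fingers move at their own pace and stop on an object; the grip force is fixed at half the most. Time passes only in rows, so rows that repeat a pose let the fingers close. It gives the time, the measured TCP pose, the force and the opening at its end, in the units of the state.
- manip.observe(): the state, without advancing time (a new reading comes with each control period).
- get_image(name): name is "scene" or "top" or "wrist"; returns a dict with "img" (480x640x3 uint8, red, green, blue), "fovy" (degrees; the focal length in pixels is half the picture's height over the tangent of half this angle, whatever the lens; pixels are square), "cx", "cy" (the principal point, pixels), "k1" (the pictures are not rectified: a ray, as slopes to the right and down, at radius r is drawn at 1 + k1 r^2 times it, then the intrinsics apply), "origin" and "orientation" of the camera in the world. Camera axes: x right, y down, z forward; pixel columns grow to the right and rows downward; lengths in m; the calibration is good to about 2 mm. A picture is of the moment at which its call begins. There is no depth.
- manip.close_job(): hands the job in, once; it reports no verdict.
The state is a dict: "time": time; "qpos": joint angles; "joint_vel": joint speeds; "joint_torque": joint torques, N m; "eef_pos": TCP position; "ee_rot": TCP orientation; "contact_force": force on the tool from outside, world axes, zero at the start; "torque": the same for the moment, N m; "grip_width": opening from 0.0 (shut) to 1.0 (fully open).
Only numpy, scipy, OpenCV 4.12 (cv2) and the standard library are available. Lean on these libraries where they do the work, as an engineer would, in place of code of your own. Each camera call takes 0.05 s, during which the arm holds its last target. There are 200 camera calls.

## Working session

There is one attempt and no reset: what is moved stays moved. The work goes in short steps, Python scripts to look and compute and a tool call to move; the robot and the scene stay as the last step left them, time stands still between calls to the robot, and variables do not carry over. Pictures are saved under pics/ and viewed, about 8 in all and at most 12, crops included, and the job is handed in when it is done.

Besides the shell and the picture viewer there is one more tool, called after ">>>" by a JSON object that holds its "api" and its "payload". carry_out: Moves the arm, as the interface text tells. Its arguments: {"type":"object","properties":{"commands":{"type":"string"}},"required":["commands"]}

```bash
ls; mkdir -p pics; cat > h.py <<'E'
import numpy as np, cv2
from plant import manip, get_image
def cam(name, fn=None):
    c=get_image(name)
    if fn: cv2.imwrite('pics/'+fn, c['img'][:,:,::-1])
    return c
def K(c):
    f=240/np.tan(np.radians(c['fovy']/2)); return np.array([[f,0,c['cx']],[0,f,c['cy']],[0,0,1.]])
def ray(c,u,v):
    d=np.array([c['k1'],0,0,0],float)
    p=cv2.undistortPoints(np.array([[[u,v]]],float),K(c),d)[0,0]
    return np.array(c['origin']), np.array(c['orientation'])@np.array([p[0],p[1],1])
def onz(c,u,v,z):
    o,d=ray(c,u,v); return (o+d*(z-o[2])/d[2]).round(4)
def proj(c,P):
    R=np.array(c['orientation']); q=(np.atleast_2d(P)-c['origin'])@R; 
    s=q[:,:2]/q[:,2:]; r2=(s**2).sum(1,keepdims=True); s=s*(1+c['k1']*r2)
    k=K(c); return (s*k[0,0]+[k[0,2],k[1,2]]).round(1)
E
python3 - <<'E'
from h import *
import pickle
s=manip.observe(); print(s)
for n in('scene','top'):
    c=cam(n,n+'0.png'); pickle.dump(c,open(n+'0.pkl','wb')); print(n,{k:v for k,v in c.items() if k!='img'})
E
```

```text
pics
{'time': 0.0, 'qpos': array([-8.12752583e+01,  2.83114575e+01,  7.71269554e+01, -1.57905230e-03,
        7.46264874e+01, -5.47191009e+00]), 'joint_vel': array([0.05144917, 0.07994367, 0.06955065, 0.0595165 , 0.0788623 ,
       0.02021943]), 'joint_torque': array([ 3.46227171e-03, -8.78816700e+01, -3.81855726e+01,  7.12262699e-02,
        5.32198045e-02, -1.52206289e-04]), 'eef_pos': array([ 0.15321833, -0.60555176,  0.21337648]), 'ee_rot': array([[-9.69457896e-01, -1.98086321e-04,  2.45257719e-01],
       [-2.45257786e-01,  1.11558604e-03, -9.69457257e-01],
       [-8.15698653e-05, -9.99999358e-01, -1.13009590e-03]]), 'contact_force': array([ 0.93847965, -0.39029795, -0.7683237 ]), 'torque': array([0.00874646, 0.06500576, 0.0065255 ]), 'grip_width': 1.0009085206691974}
scene {'fovy': 53.3819068373158, 'cx': 316.3637780930386, 'cy': 239.81178363294987, 'k1': -0.0911947281981349, 'origin': array([-0.01696082,  0.40986996,  0.99328498]), 'orientation': array([[-0.72713752, -0.53551837,  0.42952428],
       [-0.68646398,  0.57283801, -0.44791051],
       [-0.00618352, -0.62054548, -0.78414608]])}
top {'fovy': 50.98875896464127, 'cx': 320.5685383830992, 'cy': 241.92369712335883, 'k1': -0.010052019056018368, 'origin': array([ 0.36177093, -0.12604712,  1.04111973]), 'orientation': array([[-0.02085092, -0.99313814,  0.11507335],
       [-0.99931802,  0.02421111,  0.02788032],
       [-0.03047507, -0.11441355, -0.99296566]])}
```

View pics/top0.png

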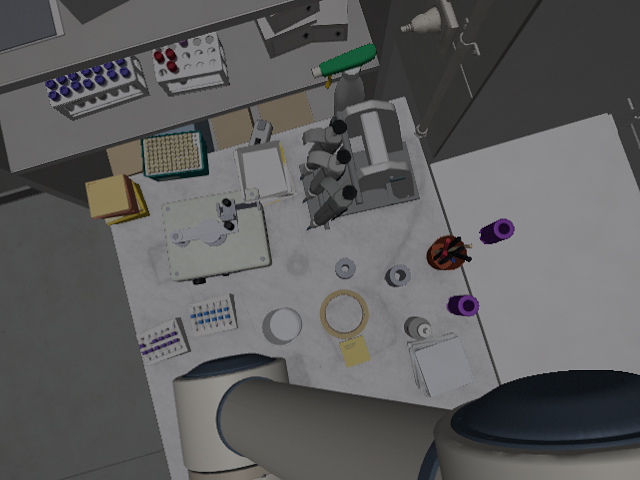

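View pics/scene0.png

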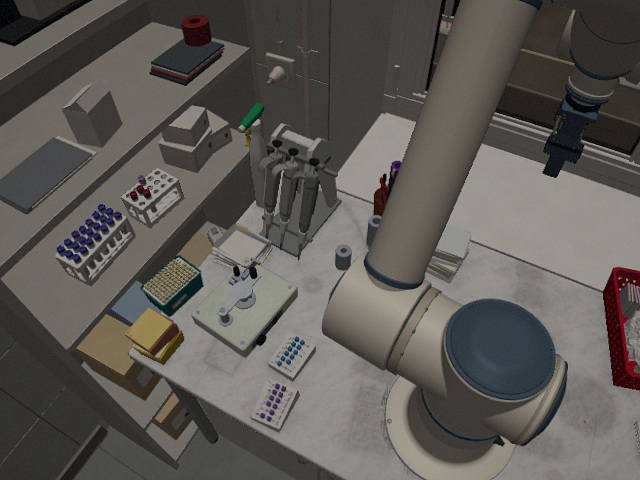

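```bash
python3 - <<'E'
from h import *
import pickle
c=pickle.load(open('top0.pkl','rb')); im=c['img'][:,:,::-1]
a=cv2.resize(im[180:295,150:285],None,fx=5,fy=5,interpolation=cv2.INTER_CUBIC)
b=cv2.resize(im[245:295,325:425],None,fx=3,fy=3,interpolation=cv2.INTER_CUBIC)
a=cv2.convertScaleAbs(a,alpha=1.2)
cv2.imwrite('pics/crop1.png',a)
# tubes
for uv in [(345,268),(399,275)]:
    for z in (.06,.1): print(uv,z,onz(c,*uv,z))
s=pickle.load(open('scene0.pkl','rb'))
for uv in [(343,250),(375,222)]:
    for z in (.06,.1): print('scene',uv,z,onz(s,*uv,z))
for uv in [(165,277),(270,266),(263,191),(163,205)]: print('corner',onz(c,*uv,.055))
E
```

```text
(345, 268) 0.06 [ 0.4232 -0.1451  0.06  ]
(345, 268) 0.1 [ 0.4207 -0.1443  0.1   ]
(399, 275) 0.06 [ 0.4072 -0.2493  0.06  ]
(399, 275) 0.1 [ 0.4053 -0.2443  0.1   ]
scene (343, 250) 0.06 [ 0.4247 -0.1447  0.06  ]
scene (343, 250) 0.1 [ 0.4058 -0.1209  0.1   ]
scene (375, 222) 0.06 [ 0.4242 -0.2686  0.06  ]
scene (375, 222) 0.1 [ 0.4053 -0.2395  0.1   ]
corner [0.4137 0.2109 0.055 ]
corner [0.4308 0.0022 0.055 ]
corner [0.5816 0.0149 0.055 ]
corner [0.5585 0.2171 0.055 ]
```

View pics/crop1.png

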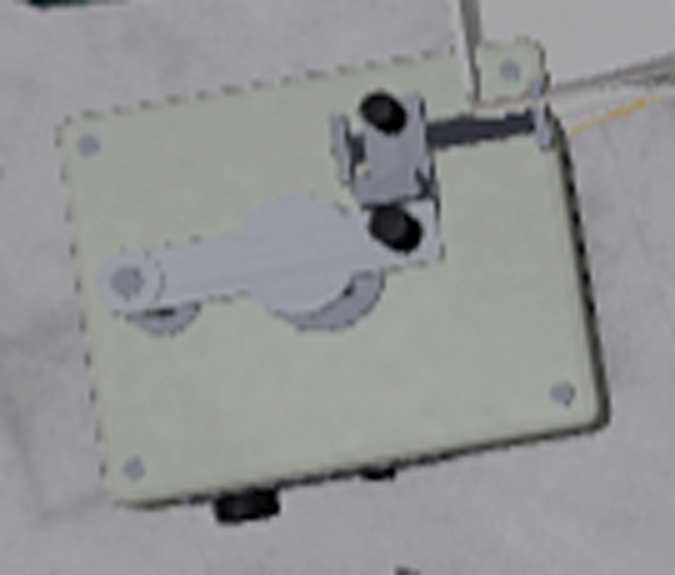

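```bash
python3 - <<'E'
from h import *
import pickle
c=pickle.load(open('top0.pkl','rb'))
q=lambda u,v,z: onz(c,150+u/5-.4,180+v/5-.4,z)
S=np.array([q(89,145,.056),q(510,71,.056),q(133,467,.056),q(563,393,.056)]);print(S)
o=S.mean(0); y=(S[0]-S[1]+S[2]-S[3])[:2]; yaw=np.degrees(np.arctan2(-y[0],y[1])); print('o',o,'yaw',yaw)
p=q(127,281,.102);k=q(391,223,.126);b=q(378,107,.093)
print('pivot',p,'gk',k,np.hypot(*(p-k)[:2]),'bolt',b)
t=np.radians(yaw);R=np.array([[np.cos(t),-np.sin(t)],[np.sin(t),np.cos(t)]])
for n,P in(('p',p),('k',k),('b',b)): print(n,(P[:2]-o[:2])@R)
for n,P in(('p',[0,.065]),('k',[0,-.042]),('b',[.052,-.0375]),('bend',[.052,-.0735])): print(n,o[:2]+R@P)
# drive pose in start tool frame
E
```

```text
[[0.5507 0.2077 0.056 ]
 [0.5763 0.0377 0.056 ]
 [0.4211 0.1883 0.056 ]
 [0.4465 0.0174 0.056 ]]
o [0.49865  0.112775 0.056   ] yaw 8.50857387318878
pivot [0.4891 0.1767 0.102 ] gk [0.505  0.0706 0.126 ] 0.10728476126645387 bolt [0.5555 0.0827 0.093 ]
p [1.32871555e-05 6.46344177e-02]
k [ 4.00065227e-05 -4.26503403e-02]
b [ 0.05177447 -0.03815537]
p [0.48903277 0.17705959]
k [0.50486421 0.07123726]
b [0.55562608 0.08338152]
bend [0.56095254 0.04777775]
```

```bash
cat >> h.py <<'E'
def plan(wps):
    """wps: (x,y,z,heading of tool z deg) -> tool-axis shifts mm, yaw deg from the present pose"""
    s=manip.observe(); R=s['ee_rot']; p=s['eef_pos']; h0=np.degrees(np.arctan2(R[1,2],R[0,2]))
    print('t',round(s['time'],2),'p',p.round(4),'head',h0.round(2),'F',s['contact_force'].round(1),'w',round(s['grip_width']*91.2,1))
    x=np.array([np.sin(np.radians(h0)),-np.cos(np.radians(h0)),0]);R=np.c_[x,[0,0,-1],[np.cos(np.radians(h0)),np.sin(np.radians(h0)),0]]
    for w in wps:
        d=R.T@(np.array(w[:3])-p)*1000; yaw=-((w[3]-h0+180)%360-180)
        print(w,'->',d.round(1),round(yaw,2))
E
python3 - <<'E'
from h import *
plan([(.36,-.1,.214,-10),(.43,.083,.214,8.5),(.5556,.083,.20,8.5)])
E
```

```text
t 0.1 p [ 0.1533 -0.6056  0.2134] head -75.8 F [ 0.3 -0.4 -0. ] w 91.2
(0.36, -0.1, 0.214, -10) -> [-324.4   -0.6 -439.4] -65.8
(0.43, 0.083, 0.214, 8.5) -> [-437.2   -0.6 -599.7] -84.3
(0.5556, 0.083, 0.2, 8.5) -> [-558.9   13.4 -568.8] -84.3
```

>>> {"api": "carry_out", "payload": {"commands": "22 -324 0 -439 -66; 22 -324 0 -439 -66; 22 -324 0 -439 -66; 22 -324 0 -439 -66; 22 -324 0 -439 -66; 22 -324 0 -439 -66; 22 -324 0 -439 -66; 22 -324 0 -439 -66; 22 -324 0 -439 -66; 22 -324 0 -439 -66; 22 -324 0 -439 -66; 22 -437 0 -600 -84.3; 22 -437 0 -600 -84.3; 22 -437 0 -600 -84.3; 22 -437 0 -600 -84.3; 22 -437 0 -600 -84.3; 22 -559 13 -569 -84.3; 22 -559 13 -569 -84.3; 22 -559 13 -569 -84.3; 22 -559 13 -569 -84.3"}}

```text
time: 2.1
eef_pos: [0.5584, 0.0822, 0.1999]
ee_rot: [[0.147, 0.0, 0.989], [-0.989, -0.0, 0.147], [0.0, -1.0, 0.0]]
contact_force: [0.6, -0.0, 0.0]
grip_width: 0.241
```

```bash
python3 - <<'E'
from h import *
import pickle
plan([(.5556,.0834,.105,8.5)])
c=cam('wrist','w1.png');pickle.dump(c,open('w1.pkl','wb'))
print({k:v for k,v in c.items() if k!='img'})
print(proj(c,[[.5556,.0834,.093],[.5049,.0712,.126],[.489,.177,.102]]), manip.observe()['qpos'].round(1))
E
```

```text
t 2.1 p [0.5584 0.0822 0.1999] head 8.46 F [ 0.6 -0.   0. ] w 22.0
(0.5556, 0.0834, 0.105, 8.5) -> [-1.6 94.9 -2.6] -0.04
{'fovy': 64.70721257926938, 'cx': 318.37563384753264, 'cy': 245.1435378592969, 'k1': 0.02581177998966006, 'origin': array([0.54846917, 0.15333724, 0.36944397]), 'orientation': array([[ 9.89258781e-01,  1.41454226e-01,  3.68478701e-02],
       [ 1.46174237e-01, -9.56627519e-01, -2.51985875e-01],
       [-3.94780329e-04,  2.54665449e-01, -9.67029138e-01]])}
[[314.3 241.8]
 [236.4 260.7]
 [234.3  94.4]] [ 2.3 24.1 87.1 -0.  68.9 -6.1]
```

View pics/w1.png

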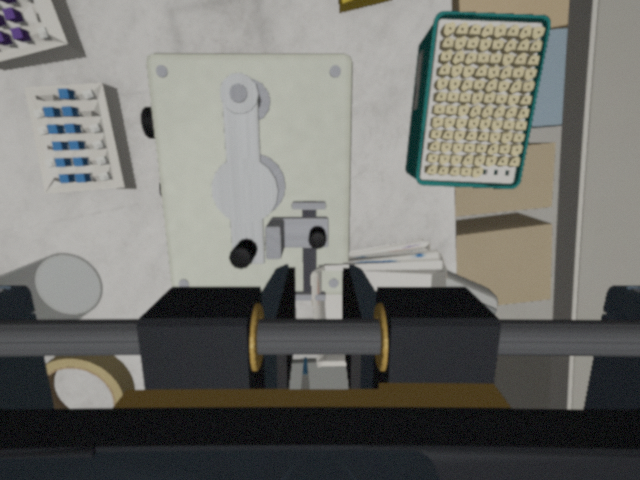

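```bash
python3 - <<'E'
from h import *
import pickle
c=pickle.load(open('w1.pkl','rb')); g=cv2.cvtColor(c['img'],cv2.COLOR_RGB2GRAY)
m=(c['img'].max(2)<45).astype(np.uint8)
n,l,st,ce=cv2.connectedComponentsWithStats(m)
for i in range(1,n):
    if 60<st[i,4]<2000 and 200<ce[i][0]<340 and ce[i][1]<270: print(st[i],ce[i].round(1))
P=[onz(c,*uv,.056) for uv in[(162,72),(335,72)]]+[onz(c,240,93,.102),onz(c,317,237.5,.093)]
print(np.array(P))
print(proj(c,[[.5507,.2077,.056],[.4211,.1883,.056]]))
E
```

```text
[310 227  15  21 203] [316.7 236.9]
[231 240  25  27 445] [243.1 253.2]
[[0.4234 0.1885 0.056 ]
 [0.553  0.2081 0.056 ]
 [0.4926 0.1784 0.102 ]
 [0.5571 0.087  0.093 ]]
[[331.9  72.1]
 [158.8  71.7]]
```

>>> {"api": "carry_out", "payload": {"commands": "20 -2 50 -2 0; 20 -2 90 -2 0; 20 -2 95 -2 0; 20 -2 95 -2 0; 20 -2 95 -2 0"}}

```text
time: 2.65
eef_pos: [0.5541, 0.0844, 0.1079]
ee_rot: [[0.148, 0.002, 0.989], [-0.989, 0.0, 0.148], [0.0, -1.0, 0.002]]
contact_force: [0.4, 1.0, -0.4]
grip_width: 0.22
```

```bash
python3 - <<'E'
from h import *
plan([(.5568,.0837,.074,8.5)])
c=cam('wrist')
m=(c['img'].max(2)<45).astype(np.uint8)
n,l,st,ce=cv2.connectedComponentsWithStats(m)
for i in range(1,n):
    if 60<st[i,4]<6000 and 150<ce[i][0]<400 and ce[i][1]<330: print(st[i],ce[i].round(1))
print(proj(c,[[.5568,.0837,.093],[.5568,.0837,.08]]))
E
```

```text
t 2.65 p [0.5541 0.0844 0.1079] head 8.5 F [ 0.4  1.  -0.4] w 20.1
(0.5568, 0.0837, 0.074, 8.5) -> [ 1.1 33.9  2.5] -0.0
[312 264  24  35 640] [323.2 281.4]
[ 119  266  217   83 5610] [227.6 305.7]
[[322.2 290.5]
 [322.  281.8]]
```

>>> {"api": "carry_out", "payload": {"commands": "20 1 8 3 0; 20 1 16 3 0; 20 1 25 3 0; 20 1 33 3 0; 20 1 33 3 0; 5 1 33 3 0; 5 1 33 3 0; 5 1 33 3 0; 5 1 33 3 0"}}

```text
time: 3.6
eef_pos: [0.5569, 0.084, 0.073]
ee_rot: [[0.148, 0.001, 0.989], [-0.989, 0.0, 0.148], [-0.0, -1.0, 0.001]]
contact_force: [5.7, 1.9, -10.0]
grip_width: 0.14
```

>>> {"api": "carry_out", "payload": {"commands": "5 6 0 0 0; 5 14 0 0 0; 5 22 0 0 0; 5 30 0 0 0; 5 35 0 0 0; 5 36 0 0 0; 5 36 0 0 0"}}

```text
time: 4.3
eef_pos: [0.5623, 0.0488, 0.073]
ee_rot: [[0.147, 0.001, 0.989], [-0.989, 0.001, 0.147], [-0.001, -1.0, 0.001]]
contact_force: [5.2, 6.0, -11.2]
grip_width: 0.141
```

```bash
python3 - <<'E'
from h import *
plan([(.5623,.0488,.150,8.5),(.506,.0714,.150,8.5),(.506,.0714,.106,8.5)])
E
```

```text
t 4.3 p [0.5623 0.0488 0.073 ] head 8.47 F [  5.2   6.  -11.2] w 12.9
(0.5623, 0.0488, 0.15, 8.5) -> [  0. -77.   0.] -0.03
(0.506, 0.0714, 0.15, 8.5) -> [-30.6 -77.  -52.3] -0.03
(0.506, 0.0714, 0.106, 8.5) -> [-30.6 -33.  -52.3] -0.03
```

>>> {"api": "carry_out", "payload": {"commands": "22 36 0 0 0; 22 0 0 0 0; 22 0 0 0 0; 22 0 -40 0 0; 22 0 -77 0 0; 26 -31 -77 -52 0; 26 -31 -77 -52 0; 26 -31 -77 -52 0"}}

```text
time: 5.1
eef_pos: [0.5037, 0.0719, 0.1503]
ee_rot: [[0.149, -0.001, 0.989], [-0.989, -0.0, 0.149], [-0.0, -1.0, -0.001]]
contact_force: [0.5, 0.1, 0.1]
grip_width: 0.282
```

My first row shifted 36 mm further along -y than I meant, which pushed against the bolt's stop. I'll check the bolt before going on.

```bash
python3 - <<'E'
from h import *
import pickle
c=cam('wrist','w2.png');pickle.dump(c,open('w2.pkl','wb')); t=cam('top','t2.png');pickle.dump(t,open('t2.pkl','wb'))
plan([(.506,.0714,.106,8.5)])
print(proj(c,[[.506,.0714,.126],[.506,.0714,.112],[.5623,.0488,.093],[.5623,.0488,.08]]))
m=(c['img'].max(2)<45).astype(np.uint8)
n,l,st,ce=cv2.connectedComponentsWithStats(m)
for i in range(1,n):
    if 60<st[i,4]<6000 and 150<ce[i][0]<450 and ce[i][1]<360: print(st[i],ce[i].round(1))
E
```

```text
t 5.2 p [0.5062 0.0713 0.1501] head 8.53 F [-0.7 -0.4  0.3] w 25.6
(0.506, 0.0714, 0.106, 8.5) -> [-0.2 44.1 -0.1] 0.03
[[321.5 283.6]
 [321.3 275.1]
 [401.9 310.4]
 [397.9 302.3]]
[191  98  14  35 364] [197.4 114.8]
[311 256  25  36 694] [322.8 273.6]
```

View pics/w2.png

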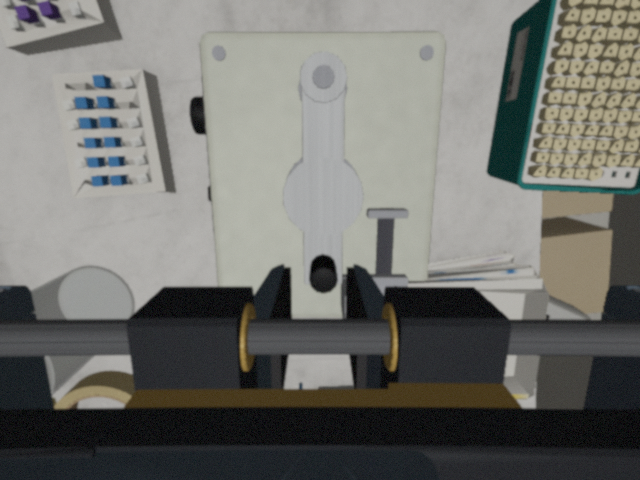

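```bash
python3 - <<'E'
from h import *
import pickle
c=pickle.load(open('w2.pkl','rb'));o=np.array([.4998,.1130]);t=np.radians(8.5);R=np.array([[np.cos(t),-np.sin(t)],[np.sin(t),np.cos(t)]])
print('bar edge unit',(onz(c,375,277,.066)[:2]-o)@R,(onz(c,402,277,.066)[:2]-o)@R)
piv=np.array([.4902,.1772]); x0=np.array([.506,.0714])
# arc shifts in tool axes (x tool = unit -y, z tool= unit x), relative to a=0
for a in range(0,96,8): print(a,(-107*(1-np.cos(np.radians(a)))).round(1),(107*np.sin(np.radians(a))).round(1))
print(-107*(1-np.cos(np.radians(93))))
E
```

```text
bar edge unit [ 0.03832358 -0.05951834] [ 0.05733094 -0.05952792]
0 -0.0 0.0
8 -1.0 14.9
16 -4.1 29.5
24 -9.3 43.5
32 -16.3 56.7
40 -25.0 68.8
48 -35.4 79.5
56 -47.2 88.7
64 -60.1 96.2
72 -73.9 101.8
80 -88.4 105.4
88 -103.3 106.9
-112.59994731799497
```

>>> {"api": "carry_out", "payload": {"commands": "24 0 15 0 0; 24 0 30 0 0; 24 0 43 0 0; 24 0 43 0 0; 24 0 43 7 -4; 24 -1 43 15 -8; 24 -4 43 29.5 -16; 24 -9.3 43 43.5 -24; 24 -16.3 43 56.7 -32; 24 -25 43 68.8 -40; 24 -35.4 43 79.5 -48; 24 -47.2 43 88.7 -56; 24 -60 43 96.2 -64; 24 -74 43 101.8 -72; 24 -88.4 43 105.4 -80; 24 -103.3 43 107 -88; 24 -112.6 43 106.8 -93; 24 -112.6 43 106.8 -93; 24 -112.6 43 106.8 -93"}}

```text
time: 7.1
eef_pos: [0.5953, 0.1982, 0.1072]
ee_rot: [[0.98, 0.0, -0.197], [0.197, -0.0, 0.98], [0.0, -1.0, -0.0]]
contact_force: [1.0, -0.3, -0.8]
grip_width: 0.26
```

```bash
python3 - <<'E'
from h import *
plan([(.5953,.1982,.22,101.4),(.43,.05,.25,90),(.36,-.1,.25,60),(.405,-.243,.25,60)])
print(manip.observe()['qpos'].round(1))
E
```

```text
t 7.1 p [0.5953 0.1982 0.1072] head 101.34 F [ 1.  -0.3 -0.8] w 23.7
(0.5953, 0.1982, 0.22, 101.4) -> [   0.  -112.8   -0. ] -0.06
(0.43, 0.05, 0.25, 90) -> [-191.2 -142.8 -112.8] 11.34
(0.36, -0.1, 0.25, 60) -> [-289.3 -142.8 -246.1] 41.34
(0.405, -0.243, 0.25, 60) -> [-273.3 -142.8 -395.2] 41.34
[ 13.   34.9  83.3  -0.   61.7 -88.4]
```

>>> {"api": "carry_out", "payload": {"commands": "26 0 -40 0 0; 26 0 -80 0 0; 26 0 -113 0 0; 70 -191 -143 -113 11; 70 -191 -143 -113 11; 70 -191 -143 -113 11; 70 -191 -143 -113 11; 80 -191 -143 -113 11; 80 -289 -143 -246 41; 80 -289 -143 -246 41; 80 -289 -143 -246 41; 80 -289 -143 -246 41; 80 -273 -143 -395 41; 80 -273 -143 -395 41; 80 -273 -143 -395 41; 80 -273 -143 -395 41; 80 -273 -143 -395 41"}}

```text
time: 8.8
eef_pos: [0.4056, -0.2442, 0.2497]
ee_rot: [[0.868, -0.001, 0.496], [-0.496, 0.0, 0.868], [-0.001, -1.0, 0.0]]
contact_force: [0.6, 0.4, -0.5]
grip_width: 0.877
```

```bash
python3 - <<'E'
from h import *
import pickle
plan([(.405,-.243,.065,60)])
c=cam('wrist','w3.png');pickle.dump(c,open('w3.pkl','wb')); t=cam('top','t3.png');pickle.dump(t,open('t3.pkl','wb'))
print(proj(c,[[.405,-.243,.1],[.424,-.145,.06]]))
a=cv2.resize(t['img'][170:300,150:290,::-1],None,fx=3.69,fy=3.69,interpolation=cv2.INTER_CUBIC)
b=cv2.resize(c['img'][:,:,::-1],None,fx=.45,fy=.45,interpolation=cv2.INTER_AREA)
im=np.zeros((480,520+288,3),np.uint8); im[:a.shape[0],:a.shape[1]]=a[:480]; im[:216,520:808]=b
cv2.imwrite('pics/c3.png',im[:,:800])
E
```

```text
t 8.8 p [ 0.4056 -0.2442  0.2497] head 60.24 F [ 0.6  0.4 -0.5] w 80.0
(0.405, -0.243, 0.065, 60) -> [ -1.1 184.7   0.8] 0.24
[[318.8 229.8]
 [419.2 187.1]]
```

View pics/c3.png

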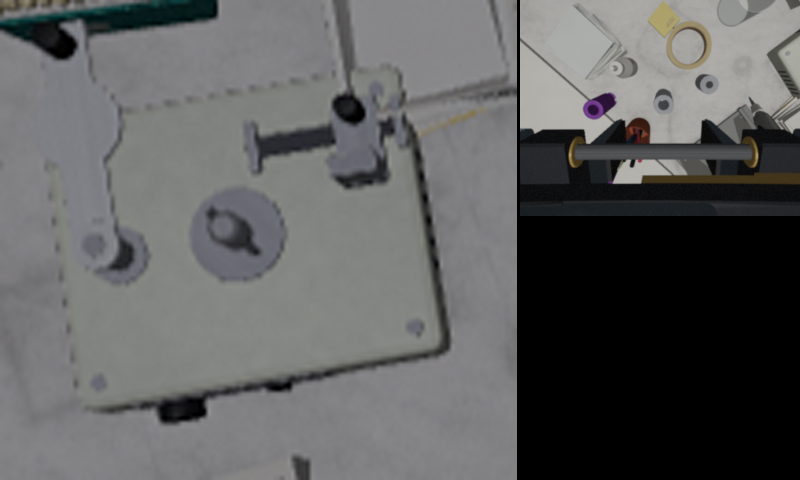

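View pics/w3.png

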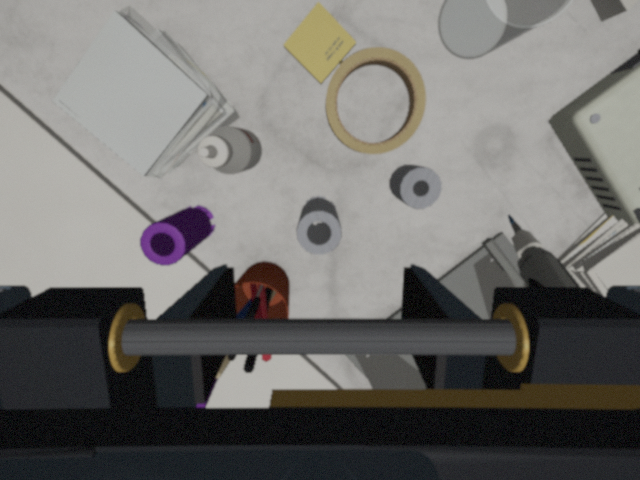

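```bash
python3 - <<'E'
from h import *
import pickle
c=pickle.load(open('w3.pkl','rb'));t=pickle.load(open('t3.pkl','rb'))
h=np.radians(60);X=np.array([np.sin(h),-np.cos(h)]);Z=np.array([np.cos(h),np.sin(h)])
s=np.array([.405,-.244])
def tri(a,b):
    o1,d1=ray(c,*a);o2,d2=ray(t,*b);A=np.c_[d1,-d2];k=np.linalg.lstsq(A,o2-o1,rcond=None)[0];p,q=o1+k[0]*d1,o2+k[1]*d2
    return ((p+q)/2).round(3),np.linalg.norm(p-q).round(4)
print('sleeve',onz(c,319,232.5,.1), 'plain',onz(c,420.5,187.5,.06))
print('rim',tri((263,283),(449,252)))
for z in (.1,.15):
  for n,uv in(('rimL',(238,283)),('rimTop',(263,264)),('rimR',(288,290)),('pen1',(266,357)),('pen2',(250,367))):
    p=onz(c,*uv,z); print(z,n,p,'toolx,z',((p[:2]-s)@X).round(3),((p[:2]-s)@Z).round(3))
im=t['img'][215:330,385:520,::-1]
im=cv2.resize(im,None,fx=3,fy=3,interpolation=cv2.INTER_CUBIC); cv2.imwrite('pics/c4.png',im)
E
```

```text
sleeve [ 0.4072 -0.244   0.1   ] plain [ 0.4249 -0.1441  0.06  ]
rim (array([ 0.466, -0.376, -0.09 ]), np.float64(0.012))
0.1 rimL [ 0.4113 -0.3298  0.1   ] toolx,z 0.048 -0.071
0.1 rimTop [ 0.4073 -0.3011  0.1   ] toolx,z 0.031 -0.048
0.1 rimR [ 0.4393 -0.2945  0.1   ] toolx,z 0.055 -0.027
0.1 pen1 [ 0.4866 -0.3471  0.1   ] toolx,z 0.122 -0.048
0.1 pen2 [ 0.4881 -0.3657  0.1   ] toolx,z 0.133 -0.064
0.15 rimL [ 0.4008 -0.3108  0.15  ] toolx,z 0.03 -0.06
0.15 rimTop [ 0.3974 -0.2866  0.15  ] toolx,z 0.015 -0.041
0.15 rimR [ 0.4244 -0.2811  0.15  ] toolx,z 0.035 -0.022
0.15 pen1 [ 0.4643 -0.3254  0.15  ] toolx,z 0.092 -0.041
0.15 pen2 [ 0.4655 -0.3411  0.15  ] toolx,z 0.101 -0.054
```

View pics/c4.png

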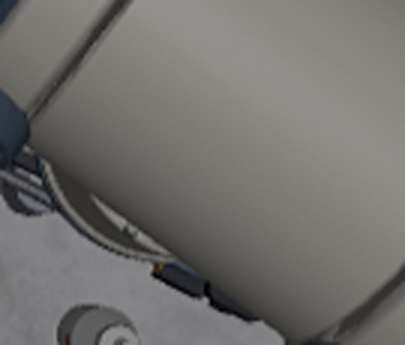

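```bash
python3 - <<'E'
from h import *
import pickle
c=pickle.load(open('w3.pkl','rb'));t=pickle.load(open('top0.pkl','rb'))
def red(im):
    h=cv2.cvtColor(im,cv2.COLOR_RGB2HSV); return (((h[...,0]<14)|(h[...,0]>172))&(h[...,1]>110)&(h[...,2]>50)).astype(np.uint8)
for n,k in(('w',c),('t',t)):
    N,l,st,ce=cv2.connectedComponentsWithStats(red(k['img']))
    for i in range(1,N):
        if st[i,4]>40: print(n,st[i],ce[i].round(1))
def tri(a,b):
    o1,d1=ray(c,*a);o2,d2=ray(t,*b);A=np.c_[d1,-d2];k=np.linalg.lstsq(A,o2-o1,rcond=None)[0];p,q=o1+k[0]*d1,o2+k[1]*d2
    return ((p+q)/2).round(3),np.linalg.norm(p-q).round(4)
a=cv2.resize(c['img'][250:400,190:330,::-1],None,fx=2.8,fy=2.8,interpolation=cv2.INTER_CUBIC)
b=cv2.resize(t['img'][225:280,415:485,::-1],None,fx=5.6,fy=5.6,interpolation=cv2.INTER_CUBIC)
im=np.zeros((420,790,3),np.uint8);im[:420,:392]=a;im[:308,395:787]=b;cv2.imwrite('pics/c5.png',im)
E
```

```text
w [ 235  263   53   56 2039] [263.8 290.8]
t [166  48   8   8  41] [169.3  52.1]
t [154  51   8   8  45] [157.6  54.9]
t [167  60   8   9  51] [170.5  64.3]
t [ 94 175  42  43 212] [122.4 202.3]
t [431 238  22  32 253] [440.8 253.7]
```

View pics/c5.png

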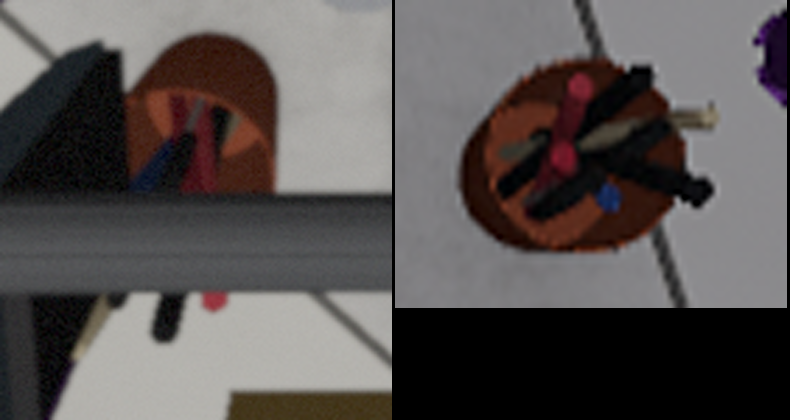

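```bash
python3 - <<'E'
from h import *
import pickle
c=pickle.load(open('w3.pkl','rb'));t=pickle.load(open('top0.pkl','rb'))
def tri(a,b):
    o1,d1=ray(c,*a);o2,d2=ray(t,*b);A=np.c_[d1,-d2];k=np.linalg.lstsq(A,o2-o1,rcond=None)[0];p,q=o1+k[0]*d1,o2+k[1]*d2
    return ((p+q)/2),np.linalg.norm(p-q).round(4)
h=np.radians(60);X=np.array([np.sin(h),-np.cos(h)]);Z=np.array([np.cos(h),np.sin(h)]);s=np.array([.406,-.244])
for n,a,b in [('wood',(217.9,376.8),(471.6,245.5)),('redA',(266.8,357),(448,240.5)),('redB',(266.8,357),(445,253)),('blkA',(249,369),(459,238.5)),('blkB',(249,369),(470.5,259)),('blkC',(249,369),(442,261))]:
    p,e=tri(a,b);print(n,p.round(3),e,'tool x,z',((p[:2]-s)@X).round(3),((p[:2]-s)@Z).round(3))
for uv in[(264.6,262.5),(238,275),(288,290)]: print('base',onz(c,*uv,0))
print(onz(t,448,252.7,.1))
E
```

```text
wood [ 0.453 -0.362  0.164] 0.0053 tool x,z 0.099 -0.079
redA [ 0.462 -0.325  0.153] 0.003 tool x,z 0.089 -0.042
redB [ 0.437 -0.304  0.207] 0.0088 tool x,z 0.057 -0.036
blkA [ 0.466 -0.345  0.148] 0.0037 tool x,z 0.103 -0.057
blkB [ 0.434 -0.333  0.205] 0.0379 tool x,z 0.068 -0.063
blkC [ 0.419 -0.292  0.254] 0.0018 tool x,z 0.035 -0.035
base [ 0.4265 -0.3275  0.    ]
base [ 0.424  -0.3625  0.    ]
base [ 0.4691 -0.3215  0.    ]
[ 0.4448 -0.3369  0.1   ]
```

>>> {"api": "carry_out", "payload": {"commands": "64 0 45 0 0; 64 0 90 0 0; 64 0 130 0 0; 64 0 160 0 0; 64 0 180 0 0; 64 0 187 0 0; 64 0 187 0 0; 10 0 187 0 0; 10 0 187 0 0; 10 0 187 0 0; 10 0 187 0 0; 10 0 187 0 0; 10 0 187 0 0"}}

```text
time: 10.2
eef_pos: [0.4065, -0.2433, 0.0636]
ee_rot: [[0.87, 0.001, 0.493], [-0.493, -0.001, 0.87], [0.001, -1.0, -0.0]]
contact_force: [-0.9, 0.3, 8.9]
grip_width: 0.429
```

```bash
python3 - <<'E'
from h import *
import pickle
plan([(.4065,-.2433,.23,60.5),(.36,-.1,.23,60.5),(.43,.05,.24,60.5),(.4999,.113,.24,60.5),(.4999,.113,.165,60.5)])
t=pickle.load(open('t3.pkl','rb'))
print(onz(t,150+229/3.69-.4,170+226/3.69-.4,.089),onz(t,150+239/3.69-.4,170+233/3.69-.4,.059), 'pivot',onz(t,150+93/3.69-.4,170+244/3.69-.4,.102),'gk',onz(t,150+53/3.69-.4,170+37/3.69-.4,.126))
a=onz(t,150+210/3.69,170+212/3.69,.067);b=onz(t,150+255/3.69,170+252/3.69,.067);print('pin',a,b,np.degrees(np.arctan2(*(a-b)[[1,0]])))
E
```

```text
t 10.2 p [ 0.4065 -0.2433  0.0636] head 60.49 F [-0.9  0.3  8.9] w 39.1
(0.4065, -0.2433, 0.23, 60.5) -> [ 0.000e+00 -1.664e+02  1.000e-01] -0.01
(0.36, -0.1, 0.23, 60.5) -> [-111.  -166.4  101.9] -0.01
(0.43, 0.05, 0.24, 60.5) -> [-124.  -176.4  266.9] -0.01
(0.4999, 0.113, 0.24, 60.5) -> [ -94.2 -176.4  356.1] -0.01
(0.4999, 0.113, 0.165, 60.5) -> [ -94.2 -101.4  356.1] -0.01
[0.4987 0.1098 0.089 ] [0.499  0.1118 0.059 ] pivot [0.4892 0.1771 0.102 ] gk [0.5927 0.1913 0.126 ]
pin [0.5088 0.1247 0.067 ] [0.4867 0.1004 0.067 ] 47.714577269001055
```

>>> {"api": "carry_out", "payload": {"commands": "10 0 -40 0 0; 10 0 -85 0 0; 10 0 -130 0 0; 10 0 -166 0 0; 10 -55 -166 51 0; 10 -111 -166 102 0; 10 -111 -166 102 0; 10 -115 -169 150 0; 10 -119 -172 200 0; 10 -124 -176 250 0; 10 -124 -176 267 0; 10 -112 -176 310 0; 10 -98 -176 350 0; 10 -94.5 -176 355.5 0; 10 -94.5 -150 355.5 0; 10 -94.5 -120 355.5 0; 10 -94.5 -106 355.5 0; 10 -94.5 -106 355.5 0; 10 -94.5 -106 355.5 0"}}

```text
time: 12.1
eef_pos: [0.4988, 0.1127, 0.1694]
ee_rot: [[0.87, -0.0, 0.493], [-0.493, -0.0, 0.87], [-0.0, -1.0, -0.0]]
contact_force: [0.2, -0.3, -3.2]
grip_width: 0.424
```

```bash
python3 - <<'E'
from h import *
import pickle
t=cam('scene','s4.png');pickle.dump(t,open('s4.pkl','wb'))
plan([(.4998,.1125,.161,60.5)])
P=[[.4999,.113,.089],[.4999,.113,.059]]; pp=proj(t,P);print(pp)
u,v=pp[0].astype(int)
im=cv2.resize(t['img'][v-60:v+40,u-70:u+70,::-1],None,fx=5,fy=5,interpolation=cv2.INTER_CUBIC)
print(u-70,v-60);cv2.imwrite('pics/c6.png',cv2.convertScaleAbs(im,alpha=1.4))
E
```

```text
t 12.15 p [0.4992 0.1128 0.1698] head 60.49 F [ 0.5  0.3 -3.6] w 39.0
(0.4998, 0.1125, 0.161, 60.5) -> [0.7 8.8 0. ] -0.01
[[241.9 290.9]
 [243.6 298. ]]
171 230
```

View pics/c6.png

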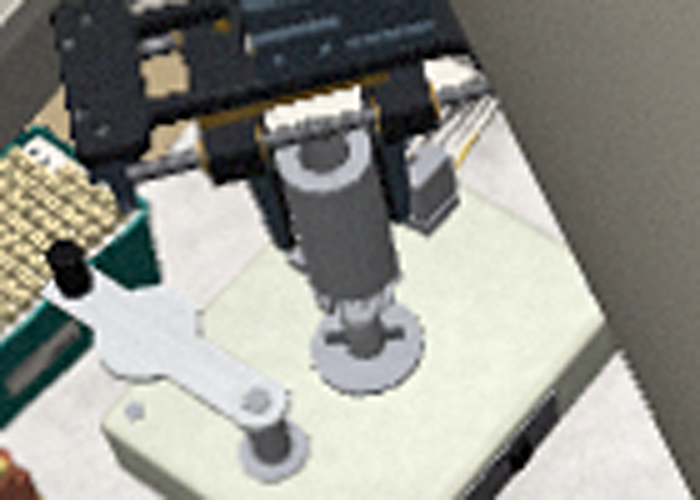

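>>> {"api": "carry_out", "payload": {"commands": "10 0.5 6 0 0; 10 0.5 12 0 0; 10 0.5 17 0 0; 10 0.5 21 0 0; 10 0.5 25 0 0; 10 0.5 25 0 0"}}

```text
time: 12.75
eef_pos: [0.4992, 0.1131, 0.1433]
ee_rot: [[0.87, -0.0, 0.493], [-0.493, 0.001, 0.87], [-0.001, -1.0, 0.0]]
contact_force: [0.8, 5.1, -6.4]
grip_width: 0.427
```

>>> {"api": "carry_out", "payload": {"commands": "10 -0.4 0 0.7 0; 10 -0.4 0 0.7 0; 10 -0.4 3 0.7 0; 10 -0.4 6 0.7 0; 10 -0.4 8.5 0.7 0; 10 -0.4 8.5 0.7 0"}}

```text
time: 13.35
eef_pos: [0.4992, 0.1135, 0.135]
ee_rot: [[0.87, -0.0, 0.493], [-0.493, 0.0, 0.87], [-0.0, -1.0, -0.0]]
contact_force: [0.4, 2.9, -5.4]
grip_width: 0.429
```

>>> {"api": "carry_out", "payload": {"commands": "10 -0.2 1 0.3 0; 10 -0.2 2 0.3 0; 10 -0.2 3 0.3 0; 10 -0.2 3.5 0.3 0; 10 -0.2 3.5 0.3 0"}}

```text
time: 13.85
eef_pos: [0.4992, 0.1138, 0.1319]
ee_rot: [[0.87, -0.0, 0.492], [-0.492, -0.0, 0.87], [-0.0, -1.0, -0.0]]
contact_force: [-1.3, 0.0, -2.7]
grip_width: 0.424
```

>>> {"api": "carry_out", "payload": {"commands": "10 0 0.7 0 0; 10 0 1.3 0 0; 10 0 1.3 0 0"}}

```text
time: 14.15
eef_pos: [0.4995, 0.1137, 0.1314]
ee_rot: [[0.87, 0.001, 0.492], [-0.492, -0.0, 0.87], [0.001, -1.0, 0.0]]
contact_force: [-3.9, -1.4, 15.6]
grip_width: 0.426
```

>>> {"api": "carry_out", "payload": {"commands": "10 0 -0.5 0 3; 10 0 -0.5 0 6; 10 0 -0.5 0 8; 10 0 -0.5 0 8"}}

```text
time: 14.55
eef_pos: [0.4996, 0.1139, 0.1317]
ee_rot: [[0.792, 0.001, 0.61], [-0.61, 0.0, 0.792], [0.001, -1.0, 0.001]]
contact_force: [-2.1, 1.2, 8.9]
grip_width: 0.428
```

>>> {"api": "carry_out", "payload": {"commands": "10 0 0 0 3; 10 0 0 0 6; 10 0 0 0 8; 10 0 0 0 8"}}

```text
time: 14.95
eef_pos: [0.4996, 0.114, 0.1317]
ee_rot: [[0.7, 0.001, 0.714], [-0.714, 0.0, 0.7], [0.001, -1.0, 0.001]]
contact_force: [-1.9, 1.2, 7.4]
grip_width: 0.428
```

>>> {"api": "carry_out", "payload": {"commands": "10 0 0 0 3; 10 0 0 0 6; 10 0 0 0 8; 10 0 0 0 8"}}

```text
time: 15.35
eef_pos: [0.4997, 0.114, 0.1317]
ee_rot: [[0.594, 0.001, 0.805], [-0.805, 0.0, 0.594], [0.0, -1.0, 0.001]]
contact_force: [-2.1, 2.0, 8.7]
grip_width: 0.427
```

>>> {"api": "carry_out", "payload": {"commands": "10 0 0 0 3; 10 0 0 0 6; 10 0 0 0 8; 10 0 0 0 8"}}

```text
time: 15.75
eef_pos: [0.4996, 0.114, 0.1317]
ee_rot: [[0.476, 0.001, 0.88], [-0.88, 0.0, 0.476], [0.0, -1.0, 0.001]]
contact_force: [-1.7, 2.6, 8.8]
grip_width: 0.429
```

>>> {"api": "carry_out", "payload": {"commands": "10 0 0 0 3; 10 0 0 0 6; 10 0 0 0 8; 10 0 0 0 8"}}

```text
time: 16.15
eef_pos: [0.4997, 0.114, 0.1317]
ee_rot: [[0.349, 0.001, 0.937], [-0.937, 0.0, 0.349], [0.0, -1.0, 0.001]]
contact_force: [-2.4, 1.3, 7.9]
grip_width: 0.432
```

>>> {"api": "carry_out", "payload": {"commands": "10 0 0 0 3; 10 0 0 0 6; 10 0 0 0 8; 10 0 0 0 8"}}

```text
time: 16.55
eef_pos: [0.4997, 0.114, 0.1317]
ee_rot: [[0.215, 0.001, 0.977], [-0.977, 0.0, 0.215], [-0.0, -1.0, 0.001]]
contact_force: [-1.5, 2.5, 7.3]
grip_width: 0.428
```

>>> {"api": "carry_out", "payload": {"commands": "10 0 0 0 3; 10 0 0 0 6; 10 0 0 0 8; 10 0 0 0 8"}}

```text
time: 16.95
eef_pos: [0.4996, 0.1141, 0.1314]
ee_rot: [[0.078, 0.001, 0.997], [-0.997, 0.0, 0.078], [-0.0, -1.0, 0.001]]
contact_force: [0.0, 3.4, 4.8]
grip_width: 0.427
```

>>> {"api": "carry_out", "payload": {"commands": "10 0 0 0 2; 10 0 0 0 4; 10 0 0 0 4"}}

```text
time: 17.25
eef_pos: [0.4994, 0.114, 0.1311]
ee_rot: [[0.009, 0.0, 1.0], [-1.0, 0.0, 0.009], [-0.0, -1.0, 0.0]]
contact_force: [-0.7, 2.5, -0.5]
grip_width: 0.427
```

>>> {"api": "carry_out", "payload": {"commands": "10 0 0.7 0 0; 10 0 1.5 0 0; 10 0 1.5 0 0"}}

```text
time: 17.55
eef_pos: [0.4996, 0.114, 0.1299]
ee_rot: [[0.01, 0.001, 1.0], [-1.0, 0.0, 0.01], [-0.0, -1.0, 0.001]]
contact_force: [-0.9, 3.6, 5.5]
grip_width: 0.427
```

>>> {"api": "carry_out", "payload": {"commands": "10 0 0 0 1.5; 10 0 0 0 3; 10 0 0 0 3"}}

```text
time: 17.85
eef_pos: [0.4994, 0.1139, 0.1296]
ee_rot: [[-0.045, 0.0, 0.999], [-0.999, 0.0, -0.045], [-0.0, -1.0, 0.0]]
contact_force: [1.2, 4.2, -0.0]
grip_width: 0.427
```

>>> {"api": "carry_out", "payload": {"commands": "10 0 0.7 0 1; 10 0 1.5 0 1; 10 0 2 0 1; 10 0 2 0 1"}}

```text
time: 18.25
eef_pos: [0.4993, 0.1139, 0.1275]
ee_rot: [[-0.061, 0.0, 0.998], [-0.998, 0.0, -0.061], [-0.0, -1.0, 0.0]]
contact_force: [2.2, 4.5, -2.1]
grip_width: 0.427
```

```bash
python3 - <<'E'
from h import *
s=manip.observe(); print(s['eef_pos'].round(4),s['contact_force'].round(1),s['torque'].round(3),s['qpos'].round(1))
E
```

```text
[0.4993 0.1139 0.1275] [ 2.2  4.5 -2.1] [ 1.131 -0.606  0.002] [ 6.2 25.6 98.8  0.  55.6  9.6]
```

>>> {"api": "carry_out", "payload": {"commands": "10 -0.4 1 0.2 0; 10 -0.4 2 0.2 0; 10 -0.4 3 0.2 0; 10 -0.4 3 0.2 0"}}

```text
time: 18.65
eef_pos: [0.4994, 0.1142, 0.1244]
ee_rot: [[-0.061, -0.0, 0.998], [-0.998, -0.0, -0.061], [0.0, -1.0, -0.0]]
contact_force: [1.6, 2.1, -4.4]
grip_width: 0.428
```

Dropping freely into the slots; I'll go the last 2 mm in small steps.

>>> {"api": "carry_out", "payload": {"commands": "10 0 0.6 0 0; 10 0 1.2 0 0; 10 0 1.8 0 0; 10 0 1.8 0 0"}}

```text
time: 19.05
eef_pos: [0.4994, 0.1142, 0.1228]
ee_rot: [[-0.061, -0.0, 0.998], [-0.998, -0.0, -0.061], [0.0, -1.0, -0.0]]
contact_force: [1.6, 2.2, -1.6]
grip_width: 0.427
```

>>> {"api": "carry_out", "payload": {"commands": "10 0 0.4 0 0; 10 0 0.8 0 0; 10 0 0.8 0 0"}}

```text
time: 19.35
eef_pos: [0.4995, 0.1142, 0.1225]
ee_rot: [[-0.061, 0.0, 0.998], [-0.998, 0.0, -0.061], [-0.0, -1.0, 0.0]]
contact_force: [-1.6, 2.3, 9.7]
grip_width: 0.43
```

>>> {"api": "carry_out", "payload": {"commands": "10 0 -0.5 0 0; 60 0 -0.5 0 0; 60 0 -0.5 0 0; 64 0 -0.5 0 0; 64 0 -0.5 0 0; 64 0 -15 0 0; 64 0 -40 0 0; 64 0 -80 0 0; 64 0 -115 0 0; 64 0 -115 0 0; 64 0 -115 -80 0; 64 0 -115 -100 0; 64 0 -115 -100 0"}}

```text
time: 20.65
eef_pos: [0.3929, 0.1201, 0.2359]
ee_rot: [[-0.06, -0.006, 0.998], [-0.998, -0.001, -0.06], [0.001, -1.0, -0.005]]
contact_force: [-0.5, -0.0, 0.4]
grip_width: 0.7
```

```bash
python3 - <<'E'
from h import *
import pickle
s=manip.observe();print(s['time'],s['eef_pos'].round(3),s['contact_force'].round(1))
a=cam('scene','s5.png');b=cam('top','t5.png')
print('sleeve top',proj(a,[.4995,.1138,.159]),proj(b,[.4995,.1138,.159]),proj(b,[.4995,.1138,.1685]),proj(a,[.4995,.1138,.1685]))
u,v=proj(a,[.4995,.1138,.1])[0].astype(int);x,y=proj(b,[.4995,.1138,.1])[0].astype(int)
A=cv2.resize(a['img'][v-60:v+60,u-40:u+40,::-1],None,fx=5,fy=5,interpolation=cv2.INTER_CUBIC)
B=cv2.resize(b['img'][y-60:y+60,x-40:x+40,::-1],None,fx=5,fy=5,interpolation=cv2.INTER_CUBIC)
print(u-40,v-60,x-40,y-60);cv2.imwrite('pics/c7.png',cv2.convertScaleAbs(np.hstack([A,B])[:600,:800],alpha=1.3))
E
```

```text
20.65 [0.393 0.12  0.236] [-0.5 -0.   0.4]
sleeve top [[237.5 273.6]] [[199.8 225.1]] [[198.4 224.3]] [[236.9 271. ]]
201 228 168 169
```

View pics/c7.png

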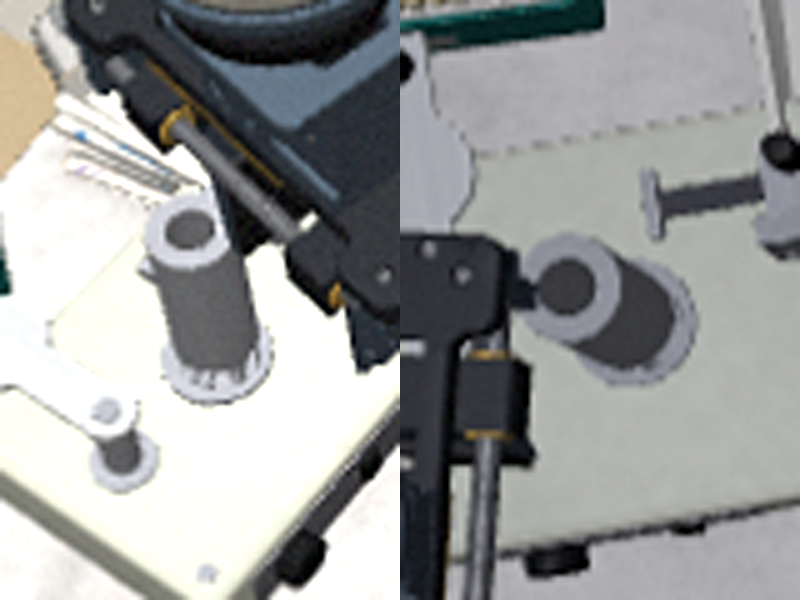

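```bash
python3 -c "
from plant import manip
print(manip.close_job())"
```

```text
the job is handed in; nothing more can be done
None
```

The job is done and handed in at about 21 s of the 69 s allowed; no verdict was reported.

- **Bolt:** I gripped the knob and slid it back about 35.6 mm by the arm's position. A picture before the guard swing put it at about 34.5 mm, and the guard is free beyond 30 mm.
- **Guard:** I pushed it round by its knob to about 1.56 rad, measured from the top camera. Fully clear is beyond 1.3 rad.
- **Sleeve:** I rested it on the cross pin with about 8 N and turned it about 68° by feel until it dropped. I then lowered it about 9.5 mm below the pin-contact height, onto the flange, with a final force of about 10 N, and let go.

**Last checks:** After release the scene camera puts the sleeve's top at the seated height of 159 mm, not at the 168.5 mm it would have if it were still on the pin. It stands upright on the flange, and the tool is clear with about 0 N on it. The plain sleeve and the purple look-alikes were not touched, though I did not re-measure them at the end.

**What went wrong or disagreed:**
- While opening the fingers on the bolt knob, my first row was mistaken: it told the arm to go another 36 mm against the bolt's stop for 0.1 s. The next reading showed no leftover force, and the picture showed the bolt still back, but I have no reading of the force during that moment.
- The top and wrist cameras disagreed by about 2 mm in x. I used the mean and let the forces guide the final fit.

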